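# Clamp the ink jar on the bench shaker

## Robot

A 6-joint arm with a two-finger parallel gripper is mounted at the origin on the work surface. World frame = base frame: x ahead of the robot, y to its left, z up, the work surface at z = 0. Lengths are in mm, angles in rad, forces in N, time in s.
With the tool pointing down it reaches from about 375 to 925 mm from the base axis. Payload 5.7 kg.
Tool frame: the origin (TCP) lies at the very end of the fingers, on their centre line; the grasp point (between the pads) lies 19 mm behind it (bot.tcp_to_grasp is the distance from the TCP to the grasp point, in mm); z points along the fingers, y is the line along which they close (so a half turn about z gives the same grasp; the last joint's range is limited). The gripper opens to 88 mm and grips with 3 to 60 N. Pads are 20 mm wide; open, the fingers measure 115 mm over their backs; the gripper's body (75 mm by 178 mm) begins 61 mm behind the grasp point.
Start: joints at [-1.288, 0.359, 1.51, -0, 1.272, -0.115], TCP at [232.417, -553.123, 222.623] pointing down, gripper open.
Joint ranges: [-2.97, 2.97], [-1.01, 2.36], [0.21, 2.38], [-0.96, 4.11], [0.2, 2.71], [-2.98, 2.98]. Speed limits (rad/s): [2.39, 2.39, 3.14, 3.14, 3.14, 3.14].

## Interface

Orientations are given as a unit quaternion [x, y, z, w].
In Python, from plant import readout, eyes, finish_job, bot gives the robot as it stands.
- The arm moves only by the tool servo_tool, never from a script. Its argument "targets" is a list of rows, each a list of 3 entries, a list of its own where there are three numbers: the finger opening in mm, from 0 to 87.8, then the shift along the tool's x, y, z in mm, then the turn, a rotation vector about the tool's x, y, z in rad. In form: [[hand, [tx, ty, tz], [rx, ry, rz]], ...]. A call has 1 to 12 rows; each row is the pose to reach, as a shift and turn from the pose commanded when the call began, along the tool's axes at that moment; what a row does not reach only later rows make up. A row lasts 1/12 s, in which the tool goes at most 41.7 mm and 7.16 degrees, less where a joint would pass 70% of its speed; a pose out of reach is approached as far as the arm can. A call with a gripper value outside its range is refused whole. The fingers move at their own pace and stop on an object; the grip force is fixed at half the most. Time passes only in rows, so rows that repeat a pose let the fingers close. It gives the time, the measured TCP pose, the force, the opening and the grip force at its end, in the units of the state.
- readout.read_state(): the state, without advancing time (a new reading comes with each control period).
- eyes.read_camera(name): name is "scene" or "side" or "wrist"; returns the picture (400x640x3 uint8, red, green, blue); there is no depth.
- eyes.camera_model(name): a dict with "mtx" (3x3 intrinsics, pixels), "cam_to_world" (4x4, takes a point from camera to world coordinates). Camera axes: x right, y up, looking along -z (the intrinsics and any distortion apply to the point x, -y, -z); pixel columns grow to the right and rows downward; lengths in mm; the calibration is good to about 2 mm. A picture is of the moment at which its call begins: read the wrist's pose just before it. camera_model takes no time and is no camera call; for the wrist camera it gives the pose at the moment of the call.
- finish_job(): hands the job in; it is judged then, once.
The state is a dict: "clock": time; "joint_pos": joint angles; "joint_vel": joint speeds; "tau": joint torques, N m; "tcp_pos": TCP position; "tool_rot": TCP orientation; "ft_force": force on the tool from outside, world axes, zero at the start; "torque": the same for the moment, N m; "grip_width": opening from 0.0 (shut) to 1.0 (fully open); "gripper_force": force on a finger pad.
Only numpy, scipy, OpenCV 4.12 (cv2) and the standard library are available. Lean on these libraries where they do the work, as an engineer would, in place of code of your own. Each camera call takes 0.05 s, during which the arm holds its last target. There are 200 camera calls.

## Task

The ink jar stands ready on the bench shaker: using only a fingertip or the back of the fingers, push the open clamp strap round until it lies fully over the jar against its stop, then push the red cam lever all the way down so that the foot clamps the lid. Grasp and lift nothing, do not touch the jar, leave the other things on the bench where they are, and finish clear of everything.

Things in the scene. Friction and masses are not known exactly. Their poses are not given: they have to be found in the camera images.
- shaker: the bench shaker, a grey and aluminium box 170 x 250 x 40 mm fixed to the table (it does not slide). Origin on the table surface, below the middle of the round nest in which the ink jar stands. Its z points up; the steel post that carries the clamp strap stands 90 mm from the origin along the shaker's +y
- strap_pivot (a point): the vertical axis about which the clamp strap swings, on top of the post, level with the strap's top face (153 mm above the table)
- push_tab (a point): centre of the upright blue tab at the free end of the strap, 145 mm from the pivot axis and 23 mm above the strap's top face. The tab is a plate 30 mm along the strap, 8 mm thick across it and 46 mm tall, its top 199 mm above the table. The steel strap itself is 26 mm wide and 8 mm thick, its underside 145 mm above the table
- strap (a joint): angle of the clamp strap about its vertical pivot, rad: 0 = over the jar, against its stop (strap along the shaker's -y, passing over the middle of the lid); it grows as the strap swings open, clockwise seen from above (at pi/2 the strap points along the shaker's -x), at most 2.0. Moderate friction (about 0.15 N m); it stays where it is left
- lever_hinge (a point): middle of the cam lever's horizontal hinge, on the strap 90 mm from the pivot axis (above the middle of the jar when the strap is over), 165 mm above the table; the hinge axis runs across the strap
- lever_tip (a point): end of the cam lever, 70 mm from its hinge. The lever is a steel bar 8 mm thick with a red grip 20 mm wide on its outer 32 mm. It folds down along the strap, towards the pivot post
- lever (a joint): angle of the cam lever, rad: 0 = straight up, grows as it is pushed over towards the pivot post and down; 1.5 = fully down against its stop, nearly level. It resists with about 0.25 N m and stays where it is left. As it goes down its cam lowers the round black foot under the strap by 8 mm in all; when raised, the foot clears the jar's lid by at least 2 mm
- foot: the round black spring-loaded foot under the strap, below the lever's hinge, 36 mm across; the lever presses it on the lid with about 7 N when fully down with the strap over the jar. Origin on its axis, 6 mm above its underside
- jar: brown ink jar with a black lid and a paper band, 68 mm across, 90 mm tall, lid top 130 mm above the table, standing loose in the shaker's nest (ring 12 mm high). Origin at the centre of its underside, z up
- dropper: bystander: a brown dropper bottle with a black rubber bulb, 30 mm across, 84 mm tall; origin at the centre of its underside
- vial: bystander: a white vial with a yellow cap, 28 mm across, 62 mm tall; origin at the centre of its underside
- tin: bystander: a low round aluminium tin with a white lid, 62 mm across, 36 mm tall; origin at the centre of its underside
- pot: bystander: an empty terracotta pot, 74 mm across, 60 mm tall; origin at the centre of its underside
- beaker: bystander: an empty glass beaker, 72 mm across, 90 mm tall; origin at the centre of its underside
- green_lid: bystander: a loose green jar lid lying flat, 72 mm across, 13 mm thick; origin at the centre of its underside
- spoon: bystander: a spoon with a wooden handle and steel bowl lying flat, 150 mm long along its x, origin about half-way along it
Mind the look-alikes: they are no part of the job. Leave any purple or yellow look-alike of the jar alone.

How it is judged:
By the outcome, as a careful person would: the job done as asked, in the order asked, and still so for the second after the job is handed in, with the robot touching nothing.
It also fails if it takes over 48 s, if anything falls off the work surface, if the arm or the gripper's body presses on something with over 40 N, if the wrist force passes 120 N, or if a joint passes its speed limit or range.

## Working session

There is one attempt and no reset: what is moved stays moved. The work goes in short steps, Python scripts to look and compute and a tool call to move; the robot and the scene stay as the last step left them, time stands still between calls to the robot, and variables do not carry over. Pictures are saved under pics/ and viewed, at most 10 in all, crops included, and the job is handed in when it is done.

Besides the shell and the picture viewer there is one more tool, called as a command line: name --argument value ..., lists and objects as JSON in quotes. servo_tool: Moves the arm, as the interface text tells. Its arguments: {"type":"object","properties":{"targets":{"type":"array"}},"required":["targets"]}

```bash
mkdir -p pics; python3 - <<'E'
from plant import readout, eyes
import cv2
s=readout.read_state();print(s['clock'],s['tcp_pos'],s['tool_rot'],s['grip_width'])
for n in ['scene','side']:
    im=eyes.read_camera(n);cv2.imwrite(f'pics/{n}0.png',im[:,:,::-1])
    m=eyes.camera_model(n);print(n,m['mtx'],m['cam_to_world'],[k for k in m])
E
```

```text
0.0 [ 232.21699982 -552.47970751  221.81846713] [ 9.80287299e-01  1.97575229e-01 -7.26303253e-05 -9.13703841e-04] 1.001200869628312
scene [[457.12558987   0.         317.82124817]
 [  0.         457.12558987 200.16392808]
 [  0.           0.           1.        ]] [[ 2.29816221e-02 -7.29606941e-01  6.83480472e-01  1.38592340e+03]
 [ 9.99571150e-01  4.35865147e-03 -2.89571756e-02 -7.19713078e+01]
 [ 1.81483032e-02  6.83852845e-01  7.29394218e-01  1.04071270e+03]
 [ 0.00000000e+00  0.00000000e+00  0.00000000e+00  1.00000000e+00]] ['mtx', 'cam_to_world']
side [[368.62374029   0.         313.0159803 ]
 [  0.         368.62374029 202.63849236]
 [  0.           0.           1.        ]] [[-8.43192873e-01  2.50197697e-01 -4.75843348e-01 -3.29572514e+01]
 [-5.37590368e-01 -4.00184366e-01  7.42192071e-01  8.76389955e+02]
 [-4.73032131e-03  8.81619865e-01  4.71936477e-01  7.55044065e+02]
 [ 0.00000000e+00  0.00000000e+00  0.00000000e+00  1.00000000e+00]] ['mtx', 'cam_to_world']
```

View pics/scene0.png

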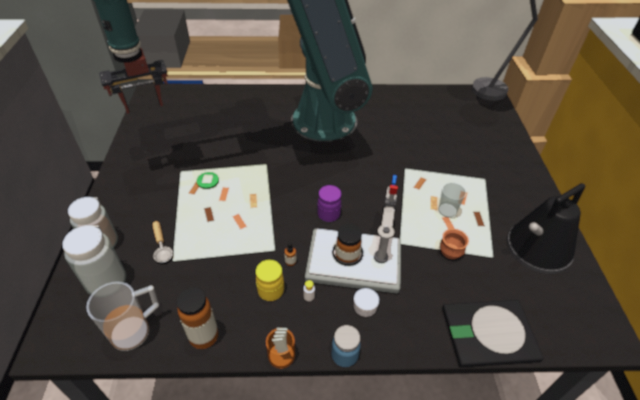

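View pics/side0.png

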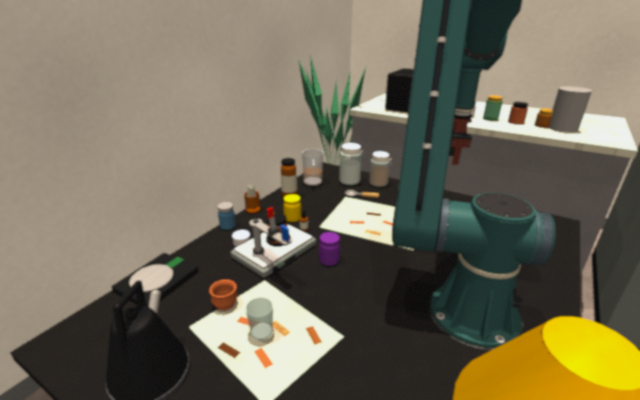

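The scene view shows the shaker at (355,260), with the jar on it at (347,247). The post is at (383,250), and the strap points towards the robot, ending at the blue tab (394,181) beside the red lever (393,190). There is a purple look-alike at (329,203) and a yellow one at (269,280). The side view shows the shaker at (275,247). The jar that fits the description is the brown one in the nest; I'll confirm it with enlarged crops.

```bash
python3 - <<'E'
import cv2,numpy as np
a=cv2.imread('pics/scene0.png')[165:305,290:430];b=cv2.imread('pics/side0.png')[195:285,220:350]
a=cv2.resize(a,(420,420),interpolation=cv2.INTER_CUBIC);b=cv2.resize(b,None,fx=2.9,fy=2.9,interpolation=cv2.INTER_CUBIC)
c=np.zeros((420,800,3),np.uint8);c[:,:420]=a;c[:b.shape[0],422:422+b.shape[1]]=b[:,:378]
cv2.imwrite('pics/crop.png',c)
E
```

```text
(no output)
```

View pics/crop.png

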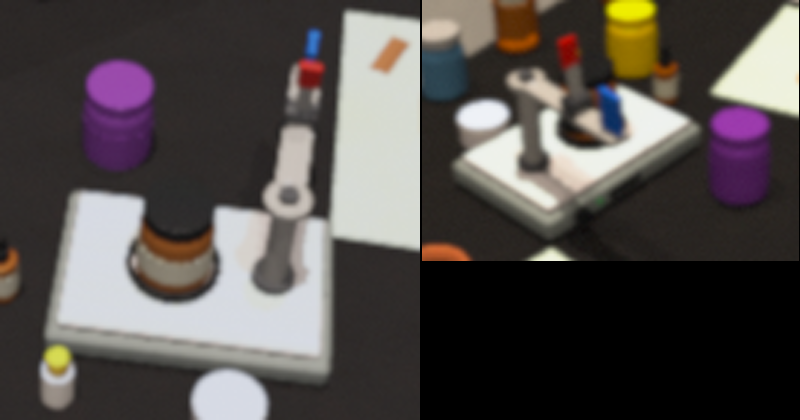

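The crop confirms the brown jar with the black lid in the nest. The strap is swung towards the robot: its pivot disc is at about scene (386,230) / side (255.5,221), and the blue tab and red raised lever are visible in both views. Next I triangulate.

```bash
cat > h.py <<'E'
import cv2,numpy as np
from plant import eyes
def ray(n,uv,m=None):
    m=m or eyes.camera_model(n);K=m['mtx'];T=np.array(m['cam_to_world'])
    d=np.linalg.solve(K,[uv[0],uv[1],1]);d=T[:3,:3]@[d[0],-d[1],-d[2]]
    return T[:3,3],d/np.linalg.norm(d)
def plane(n,uv,z,m=None):
    o,d=ray(n,uv,m);return (o+d*(z-o[2])/d[2]).round(1)
def tri(u1,u2):
    o,d=ray('scene',u1);p,e=ray('side',u2)
    s=np.linalg.lstsq(np.c_[d,-e],p-o,rcond=None)[0]
    A,B=o+d*s[0],p+e*s[1];return ((A+B)/2).round(1),np.linalg.norm(A-B).round(1)
def blob(im,col,box):
    h=cv2.cvtColor(im,cv2.COLOR_BGR2HSV).astype(int);H,S,V=h[...,0],h[...,1],h[...,2]
    m={'blue':(H>100)&(H<125)&(S>130)&(V>60),'red':((H<6)|(H>174))&(S>170)&(V>80)}[col]
    k=np.zeros_like(m);k[box[1]:box[3],box[0]:box[2]]=1;m=m&k
    y,x=np.nonzero(m);return len(x),x.mean().round(1),y.mean().round(1),x.min(),x.max(),y.min(),y.max()
E
python3 - <<'E'
from h import *
A=cv2.imread('pics/scene0.png');B=cv2.imread('pics/side0.png')
for c in ['blue','red']:
    print(c,blob(A,c,(370,165,420,210)),blob(B,c,(255,195,300,250)))
a=blob(A,'blue',(370,165,420,210));b=blob(B,'blue',(255,195,300,250))
print('tab top',tri((a[1],a[5]+1),(b[1]-1.5,b[5]+1)))
print('tab c ',plane('side',b[1:3],176),plane('scene',(a[1],a[5]),199))
a=blob(A,'red',(370,165,420,210));b=blob(B,'red',(255,195,300,250))
print('red',tri(a[1:3],b[1:3]))
print('pivot',tri((386.3,230),(255.5,221.2)),plane('scene',(386.3,230),153),plane('side',(255.5,221.2),153))
print('lid',plane('scene',(349.3,233),130))
# shaker top corners, z=40 (scene)
for p in [(72,193),(328,212),(327,362),(52,342)]: print(plane('scene',(290+p[0]/3,165+p[1]/3),40))
E
```

```text
blue (41, np.float64(393.9), np.float64(178.9), np.int64(392), np.int64(396), np.int64(175), np.int64(183)) (80, np.float64(284.4), np.float64(231.8), np.int64(280), np.int64(288), np.int64(224), np.int64(240))
red (48, np.float64(393.3), np.float64(189.1), np.int64(390), np.int64(397), np.int64(185), np.int64(193)) (66, np.float64(269.7), np.float64(211.6), np.int64(266), np.int64(273), np.int64(207), np.int64(217))
tab top (array([520.5, 166.8, 205.7]), np.float64(7.1))
tab c  [524.9 161.  176. ] [506.2 167.  199. ]
red (array([582.1, 152.1, 222.1]), np.float64(0.8))
pivot (array([659.6, 133.1, 154.7]), np.float64(0.4)) [658.1 133.4 153. ] [661.6 131.2 153. ]
lid [648.4  42.2 130. ]
[561.3 -45.7  40. ]
[586.2 193.7  40. ]
[749.8 169.   40. ]
[727.  -65.7  40. ]
```

servo_tool --targets '[[0, [0, 0, -30], [0, 0, 0]], [0, [35, -18, -60], [0, 0, 0.1]], [0, [70, -37, -78], [0, 0, 0.2]], [0, [106, -56, -78], [0, 0, 0.3]], [0, [141, -75, -78], [0, 0, 0.4]], [0, [176, -93, -78], [0, 0, 0.498]], [0, [211, -112, -78], [0, 0, 0.498]], [0, [246, -130, -78], [0, 0, 0.498]], [0, [281, -149, -78], [0, 0, 0.498]], [0, [316, -167, -78], [0, 0, 0.498]], [0, [346, -183, -78], [0, 0, 0.498]], [0, [346, -183, -78], [0, 0, 0.498]]]'

```text
clock: 1.1
tcp_pos: [483.4, -245.5, 300.3]
tool_rot: [0.999, -0.048, 0.001, -0.001]
ft_force: [-0.6, -0.4, 0.6]
grip_width: 0.131
gripper_force: 0.0
```

servo_tool --targets '[[0, [0, -38, 0], [0, 0, 0]], [0, [0, -78, 0], [0, 0, 0]], [0, [0, -118, 0], [0, 0, 0]], [0, [-1, -158, 0], [0, 0, 0]], [0, [-1, -198, 0], [0, 0, 0]], [0, [-2, -238, 0], [0, 0, 0]], [0, [-2, -278, 0], [0, 0, 0]], [0, [-3, -318, 0], [0, 0, 0]], [0, [-3, -358, 0], [0, 0, 0]], [0, [-4, -398, 0], [0, 0, 0]], [0, [-4, -438, 0], [0, 0, 0]], [0, [-4, -459, 0], [0, 0, 0]]]'

```text
clock: 2.1
tcp_pos: [522.2, 210.1, 300.4]
tool_rot: [0.999, -0.049, -0.0, -0.001]
ft_force: [-0.2, -0.2, 0.0]
grip_width: 0.007
gripper_force: 0.0
```

```bash
cat >> h.py <<'E'
Ys=np.array([.1,.995]);Xs=np.array([.995,-.1]);O=np.array([650.6,43.5])
def sh(p): d=np.array(p[:2])-O; return np.array([d@Xs,d@Ys,*p[2:]]).round(1)
E
python3 - <<'E'
from h import *
from plant import readout
s=readout.read_state();print(s['clock'],sh(s['tcp_pos']),s['tool_rot'])
m=eyes.camera_model('wrist');im=eyes.read_camera('wrist');cv2.imwrite('pics/w1.png',im[:,:,::-1]);print(m)
E
```

```text
2.1 [-144.4  152.9  300.4] [ 9.98792065e-01 -4.91315850e-02 -2.09828417e-04 -6.74447344e-04]
{'mtx': array([[295.61229268,   0.        , 320.70375212],
       [  0.        , 295.61229268, 203.13175073],
       [  0.        ,   0.        ,   1.        ]]), 'cam_to_world': array([[-9.86185160e-02,  9.56478344e-01,  2.74633511e-01,
         5.97854316e+02],
       [-9.95125029e-01, -9.45802205e-02, -2.79420415e-02,
         2.00227644e+02],
       [-7.51059580e-04, -2.76050283e-01,  9.61142901e-01,
         4.62825905e+02],
       [ 0.00000000e+00,  0.00000000e+00,  0.00000000e+00,
         1.00000000e+00]])}
```

View pics/w1.png

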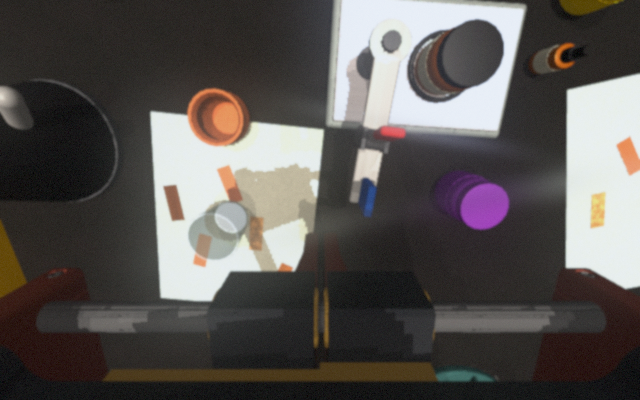

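The wrist view shows the pivot disc at (390,40), the lid's top at (473,53), the blue tab at (368,198), the red grip at (392,132) and the jar in its nest. The purple look-alike is at (478,203).

```bash
python3 - <<'E'
from h import *
w=cv2.imread('pics/w1.png')
b=blob(w,'blue',(340,160,400,230));r=blob(w,'red',(370,115,420,150));print(b,r)
P=plane('wrist',(390,41),153);print('pivot',P,sh(P))
L=plane('wrist',(473,53),130);print('lid',L,sh(L))
T=plane('wrist',b[1:3],180);print('tab',T,sh(T),np.linalg.norm(T[:2]-P[:2]))
print('tab base end',sh(plane('wrist',(365,214),176)))
for z in(225,235):print('red',sh(plane('wrist',r[1:3],z)))
for p in [(337,0),(328,127),(498,136),(526,3)]: print(sh(plane('wrist',p,40)))
d=(T-P)[:2];t=np.arctan2(-(d@Xs),-(d@Ys));print('theta',t)
E
```

```text
h.py:17: RuntimeWarning: Mean of empty slice.
  y,x=np.nonzero(m);return len(x),x.mean().round(1),y.mean().round(1),x.min(),x.max(),y.min(),y.max()
  ret = ret.dtype.type(ret / rcount)
Traceback (most recent call last):
  File "h.py", line 17, in blob
    y,x=np.nonzero(m);return len(x),x.mean().round(1),y.mean().round(1),x.min(),x.max(),y.min(),y.max()
                                                                        ~~~~~^^
ValueError: zero-size array to reduction operation minimum which has no identity
```

```bash
sed -i "s/(H<125)&(S>130)/(H<130)\&(S>100)/; s/(H<6)|(H>174))&(S>170)/(H<8)|(H>172))\&(S>130)/" h.py; python3 - <<'E'
from h import *
w=cv2.imread('pics/w1.png');h=cv2.cvtColor(w,cv2.COLOR_BGR2HSV);print(h[198,368],h[132,392])
b=(0,368,198);r=(0,392,132)
P=plane('wrist',(390,41),153);print('pivot',P,sh(P))
L=plane('wrist',(473,53),130);print('lid',L,sh(L))
T=plane('wrist',b[1:3],180);print('tab',T,sh(T),np.linalg.norm(T[:2]-P[:2]))
for z in(225,235):print('red',sh(plane('wrist',r[1:3],z)))
for p in [(337,0),(328,127),(498,136),(526,3)]: print(sh(plane('wrist',p,40)))
d=(T-P)[:2];print('theta',np.arctan2(-(d@Xs),-(d@Ys)))
E
```

```text
[111 157 130] [  0 143 227]
pivot [661.5 131.2 153. ] [  2.1  88.4 153. ]
lid [646.9  42.  130. ] [ -3.5  -1.9 130. ]
tab [518.2 163.6 180. ] [-143.7  106.3  180. ] 146.91715352537972
red [-78.2  97.4 225. ]
red [-77.8  99.7 235. ]
[ 73.3 133.8  40. ]
[-79.7 143.6  40. ]
[-91.2 -93.7  40. ]
[  70.5 -101.3   40. ]
theta 1.6929904900544273
```

```bash
python3 - <<'E'
import numpy as np
for t in np.r_[1.9,np.linspace(1.70,-0.08,23)]:
    u=np.array([-np.sin(t),-np.cos(t)]);v=np.array([np.cos(t),-np.sin(t)])
    c=np.array([1,89.5])+145*u-(4+10*abs(v[0])+13.5*abs(v[1]))*v
    print(round(t,2),c.round(),'shift',(c[0]+144).round(),(150-c[1]).round())
E
```

```text
1.9 [-130.  155.] shift 14.0 -5.0
1.7 [-140.  127.] shift 4.0 23.0
1.62 [-143.  114.] shift 1.0 36.0
1.54 [-145.  103.] shift -1.0 47.0
1.46 [-145.   92.] shift -1.0 58.0
1.38 [-145.   80.] shift -1.0 70.0
1.3 [-144.   69.] shift 0.0 81.0
1.21 [-142.   58.] shift 2.0 92.0
1.13 [-139.   47.] shift 5.0 103.0
1.05 [-135.   36.] shift 9.0 114.0
0.97 [-130.   25.] shift 14.0 125.0
0.89 [-125.   15.] shift 19.0 135.0
0.81 [-118.    4.] shift 26.0 146.0
0.73 [-111.   -5.] shift 33.0 155.0
0.65 [-103.  -14.] shift 41.0 164.0
0.57 [-94. -22.] shift 50.0 172.0
0.49 [-84. -30.] shift 60.0 180.0
0.41 [-73. -36.] shift 71.0 186.0
0.32 [-62. -42.] shift 82.0 192.0
0.24 [-50. -47.] shift 94.0 197.0
0.16 [-38. -51.] shift 106.0 201.0
0.08 [-26. -54.] shift 118.0 204.0
0.0 [-13. -55.] shift 131.0 205.0
-0.08 [ -2. -56.] shift 142.0 206.0
```

servo_tool --targets '[[0, [0, 0, 30], [0, 0, 0]], [0, [0, 0, 60], [0, 0, 0]], [0, [0, 0, 90], [0, 0, 0]], [0, [0, 0, 115], [0, 0, 0]], [0, [0, 0, 122], [0, 0, 0]], [0, [0, 0, 122], [0, 0, 0]]]'

```text
clock: 2.65
tcp_pos: [520.7, 205.4, 176.5]
tool_rot: [0.999, -0.05, -0.002, 0.001]
ft_force: [-0.6, -0.7, 1.0]
grip_width: 0.004
gripper_force: 0.0
```

servo_tool --targets '[[0, [2, 12, 0], [0, 0, 0]], [0, [3, 23, 0], [0, 0, 0]], [0, [1, 36, 0], [0, 0, 0]], [0, [-1, 47, 0], [0, 0, 0]], [0, [-1, 58, 0], [0, 0, 0]], [0, [-1, 70, 0], [0, 0, 0]], [0, [0, 81, 0], [0, 0, 0]], [0, [2, 92, 0], [0, 0, 0]], [0, [5, 103, 0], [0, 0, 0]], [0, [9, 114, 0], [0, 0, 0]], [0, [14, 125, 0], [0, 0, 0]], [0, [14, 125, 0], [0, 0, 0]]]'

```text
clock: 3.65
tcp_pos: [524.8, 78.6, 178.6]
tool_rot: [0.999, -0.051, 0.0, 0.001]
ft_force: [0.0, 0.5, 0.4]
grip_width: 0.007
gripper_force: 0.0
```

```bash
python3 - <<'E'
from h import *
from plant import readout
s=readout.read_state();print(s['clock'],sh(s['tcp_pos']),s['ft_force'])
ims=[eyes.read_camera(n)[:,:,::-1] for n in('wrist','scene')]
w=ims[0]; a=cv2.resize(ims[1][165:305,290:430],(400,400))
cv2.imwrite('pics/mid.png',np.hstack([w[:,240:],a]))
E
```

```text
3.65 [-128.7   22.3  178.6] [0.04514616 0.54832063 0.38235252]
```

View pics/mid.png

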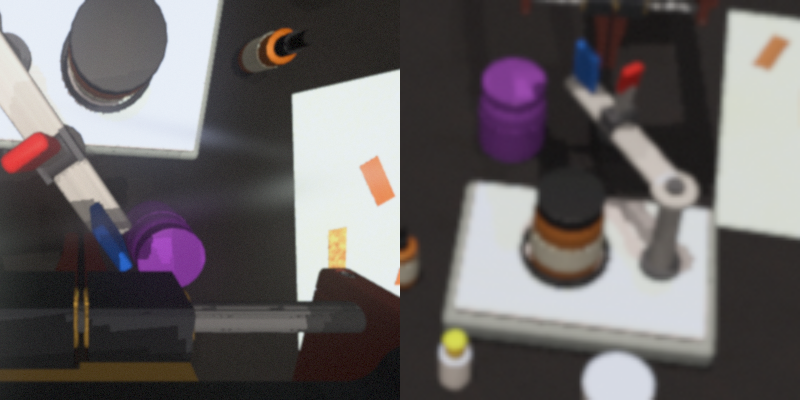

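The strap has swung about half way. The tab is at wrist (350,238), just ahead of the fingers, and the jar is undisturbed. I continue the arc.

servo_tool --targets '[[0, [5, 10, 0], [0, 0, 0]], [0, [12, 21, 0], [0, 0, 0]], [0, [19, 30, 0], [0, 0, 0]], [0, [27, 39, 0], [0, 0, 0]], [0, [36, 47, 0], [0, 0, 0]], [0, [46, 55, 0], [0, 0, 0]], [0, [57, 61, 0], [0, 0, 0]], [0, [68, 67, 0], [0, 0, 0]], [0, [80, 72, 0], [0, 0, 0]], [0, [92, 76, 0], [0, 0, 0]], [0, [100, 78, 0], [0, 0, 0]], [0, [105, 79, 0], [0, 0, 0]]]'

```text
clock: 4.75
tcp_pos: [621.6, -8.9, 178.4]
tool_rot: [0.999, -0.05, -0.0, 0.0]
ft_force: [-10.2, 3.4, 4.1]
grip_width: 0.002
gripper_force: 5.9
```

servo_tool --targets '[[0, [4, 1, 0], [0, 0, 0]], [0, [8, 1, 0], [0, 0, 0]], [0, [12, 1, 0], [0, 0, 0]], [0, [15, 1, 0], [0, 0, 0]], [0, [17, 1, 0], [0, 0, 0]], [0, [17, 1, 0], [0, 0, 0]]]'

```text
clock: 5.25
tcp_pos: [621.8, -9.0, 177.7]
tool_rot: [0.999, -0.05, -0.015, -0.001]
ft_force: [-39.4, 3.4, 29.8]
grip_width: 0.006
gripper_force: 20.2
```

```bash
python3 - <<'E'
from h import *
from plant import readout
s=readout.read_state();print(s['clock'],sh(s['tcp_pos']),s['ft_force'])
ims=[eyes.read_camera(n)[:,:,::-1] for n in('wrist','scene')]
w=ims[0]; a=cv2.resize(ims[1][165:305,290:430],(400,400))
cv2.imwrite('pics/mid2.png',np.hstack([w[:,120:520],a]))
E
```

```text
5.25 [-23.4 -55.1 177.7] [-39.3612084    3.43214388  29.80684503]
```

View pics/mid2.png

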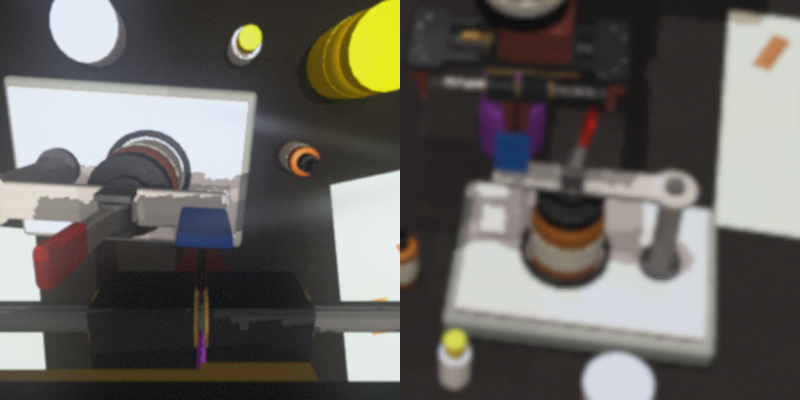

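The strap stands parallel to the shaker's edge and over the middle of the lid, so the fingers are pressing against its stop with 39 N. The tab is at left panel (204,226) and the raised red lever is at (60,255). I back off and measure the angle.

servo_tool --targets '[[0, [-15, 0, 0], [0, 0, 0]], [0, [-30, 0, 0], [0, 0, 0]], [0, [-50, 0, 0], [0, 0, 0]], [0, [-60, 0, -30], [0, 0, 0]], [0, [-70, 0, -65], [0, 0, 0]], [0, [-75, 0, -100], [0, 0, 0]], [0, [-75, 0, -122], [0, 0, 0]], [0, [-75, 0, -122], [0, 0, 0]]]'

```text
clock: 6.02
tcp_pos: [565.7, -3.8, 306.8]
tool_rot: [0.999, -0.05, 0.005, 0.001]
ft_force: [1.6, -1.0, 0.7]
grip_width: 0.004
gripper_force: 0.0
```

```bash
python3 - <<'E'
from h import *
from plant import readout
s=readout.read_state();print(s['clock'],sh(s['tcp_pos']),s['ft_force'],s['tool_rot'])
import pickle
m=eyes.camera_model('wrist');pickle.dump(m,open('m.pkl','wb'))
im=eyes.read_camera('wrist')[:,:,::-1];cv2.imwrite('pics/w3.png',im)
E
```

```text
6.0167 [-79.7 -55.6 306.8] [ 1.58261031 -0.99744855  0.74349598] [ 9.98739885e-01 -4.99037342e-02  5.28389627e-03  5.82623531e-04]
```

View pics/w3.png

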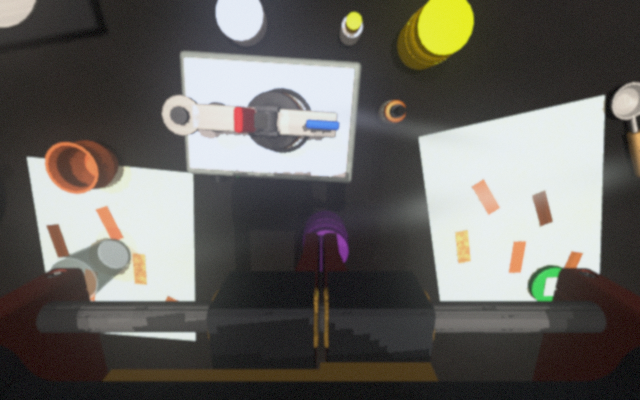

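The strap now lies across the jar. The pivot is at (180,115), the hinge block at (264,121), the red grip at (243,120) and the tab at (322,125); every bystander is where it was.

```bash
python3 - <<'E'
from h import *
import pickle;m=pickle.load(open('m.pkl','rb'))
f=lambda uv,z:sh(plane('wrist',uv,z,m))
P=f((180,115),153);E=f((338,126.5),153);e0=f((338,115),153);B=f((338,136),153);H=f((264,121),168)
print('pivot',P,'end edges mid',f((338,(112+136)/2),153),'tab',f((322,125),190),f((322,125),199),'hinge',H,'red',f((243,120),225))
w=cv2.imread('pics/w3.png');print('shaker edges',f((182,53),40),f((360,63),40),f((187,174),40),f((351,181),40))
E
```

```text
pivot [  1.4  86.6 153. ] end edges mid [ -7.6 -75.8 153. ] tab [ -8.1 -59.1 190. ] [ -8.1 -59.1 199. ] hinge [ -4.6  -2.2 168. ] red [ -3.9   4.1 225. ]
shaker edges [ 82.5 125.5  40. ] [  70.3 -110.5   40. ] [-79.2 138.3  40. ] [ -89.8 -102.9   40. ]
```

servo_tool --targets '[[0, [20, -10, 0], [0, 0, 0]], [0, [45, -20, 0], [0, 0, 0]], [0, [65, -28, 0], [0, 0, 0]], [0, [79, -30, 0], [0, 0, 0]], [0, [79, -30, 0], [0, 0, 0]], [0, [79, -30, 25], [0, 0, 0]], [0, [79, -30, 50], [0, 0, 0]], [0, [79, -30, 70], [0, 0, 0]], [0, [79, -30, 82], [0, 0, 0]], [0, [79, -30, 82], [0, 0, 0]]]'

```text
clock: 6.9
tcp_pos: [641.1, 18.6, 214.7]
tool_rot: [0.999, -0.05, -0.004, -0.0]
ft_force: [-0.6, -0.8, 0.7]
grip_width: 0.008
gripper_force: 0.0
```

```bash
python3 - <<'E'
from h import *
from plant import readout
s=readout.read_state();p=sh(s['tcp_pos']);print(s['clock'],p,s['ft_force'])
for f in np.r_[np.linspace(.1,1.5,15),1.6]:
    S=52;y=-2+S*np.sin(f)-4*np.cos(f)-13.5*np.cos(f);z=165+S*np.cos(f)+4*np.sin(f)
    print(round(f,2),'shift x',round(1+.065*(y+26)),'y',round(-(y-p[1])),'z',round(p[2]-z))
E
```

```text
6.9 [ -7.  -25.7 214.7] [-0.59035302 -0.78906056  0.66560137]
0.1 shift x 2 y -11 z -2
0.2 shift x 2 y -17 z -2
0.3 shift x 2 y -22 z -1
0.4 shift x 3 y -28 z 0
0.5 shift x 3 y -33 z 2
0.6 shift x 4 y -39 z 5
0.7 shift x 4 y -44 z 7
0.8 shift x 4 y -49 z 11
0.9 shift x 5 y -54 z 14
1.0 shift x 5 y -58 z 18
1.1 shift x 5 y -62 z 23
1.2 shift x 5 y -66 z 27
1.3 shift x 6 y -69 z 32
1.4 shift x 6 y -72 z 37
1.5 shift x 6 y -74 z 42
1.6 shift x 6 y -76 z 47
```

servo_tool --targets '[[0, [2, -11, 0], [0, 0, 0]], [0, [2, -17, 0], [0, 0, 0]], [0, [2, -22, 1], [0, 0, 0]], [0, [3, -28, 2], [0, 0, 0]], [0, [3, -33, 4], [0, 0, 0]], [0, [4, -39, 7], [0, 0, 0]], [0, [4, -44, 9], [0, 0, 0]], [0, [4, -49, 13], [0, 0, 0]], [0, [5, -54, 16], [0, 0, 0]], [0, [5, -58, 20], [0, 0, 0]], [0, [5, -62, 25], [0, 0, 0]], [0, [5, -66, 29], [0, 0, 0]]]'

```text
clock: 7.9
tcp_pos: [655.7, 83.9, 188.9]
tool_rot: [0.999, -0.05, -0.0, 0.0]
ft_force: [0.9, -4.1, 3.4]
grip_width: 0.009
gripper_force: 2.2
```

servo_tool --targets '[[0, [1, -3, 5], [0, 0, 0]], [0, [1, -6, 10], [0, 0, 0]], [0, [1, -8, 14], [0, 0, 0]], [0, [1, -9, 16], [0, 0, 0]], [0, [1, -9, 16], [0, 0, 0]]]'

```text
clock: 8.32
tcp_pos: [657.2, 93.0, 173.2]
tool_rot: [0.999, -0.05, -0.001, -0.0]
ft_force: [-0.8, -1.7, 2.9]
grip_width: 0.006
gripper_force: 1.2
```

servo_tool --targets '[[0, [0, 0, 2], [0, 0, 0]], [0, [0, 0, 4], [0, 0, 0]], [0, [0, 0, 6], [0, 0, 0]], [0, [0, 0, 6], [0, 0, 0]]]'

```text
clock: 8.65
tcp_pos: [657.7, 93.1, 172.0]
tool_rot: [0.999, -0.05, 0.001, -0.0]
ft_force: [-9.7, -3.1, 27.7]
grip_width: 0.003
gripper_force: 14.0
```

The force rose to 28 N at z = 172, so the lever is on its stop. I lift straight off and check.

servo_tool --targets '[[0, [0, 0, -6], [0, 0, 0]], [0, [0, 0, -15], [0, 0, 0]], [0, [0, 0, -40], [0, 0, 0]], [0, [0, 0, -75], [0, 0, 0]], [0, [0, 0, -110], [0, 0, 0]], [0, [-30, 0, -140], [0, 0, 0]], [0, [-65, 10, -140], [0, 0, 0]], [0, [-100, 30, -140], [0, 0, 0]], [0, [-115, 50, -140], [0, 0, 0]], [0, [-115, 60, -140], [0, 0, 0]], [0, [-115, 60, -140], [0, 0, 0]], [0, [-115, 60, -140], [0, 0, 0]]]'

```text
clock: 9.65
tcp_pos: [538.4, 44.6, 307.7]
tool_rot: [0.999, -0.051, 0.0, -0.001]
ft_force: [-0.5, 0.4, 0.0]
grip_width: 0.006
gripper_force: 0.0
```

```bash
python3 - <<'E'
from h import *
from plant import readout
s=readout.read_state();print(s['clock'],sh(s['tcp_pos']),s['ft_force'])
w,a,b=[eyes.read_camera(n)[:,:,::-1] for n in('wrist','scene','side')]
m=eyes.camera_model('wrist')
top=cv2.resize(w[0:260,120:520],(600,390))
c=np.zeros((600,800,3),np.uint8);c[:390,:600]=top
q=cv2.resize(a[190:290,290:430],(294,210));c[390:,:294]=q
q=cv2.resize(b[195:285,220:350],(303,210));c[390:,300:603]=q
cv2.imwrite('pics/end.png',c)
import pickle;pickle.dump(m,open('m.pkl','wb'))
E
```

```text
9.65 [-111.7  -10.1  307.7] [-0.53192805  0.42953711  0.01482149]
```

View pics/end.png

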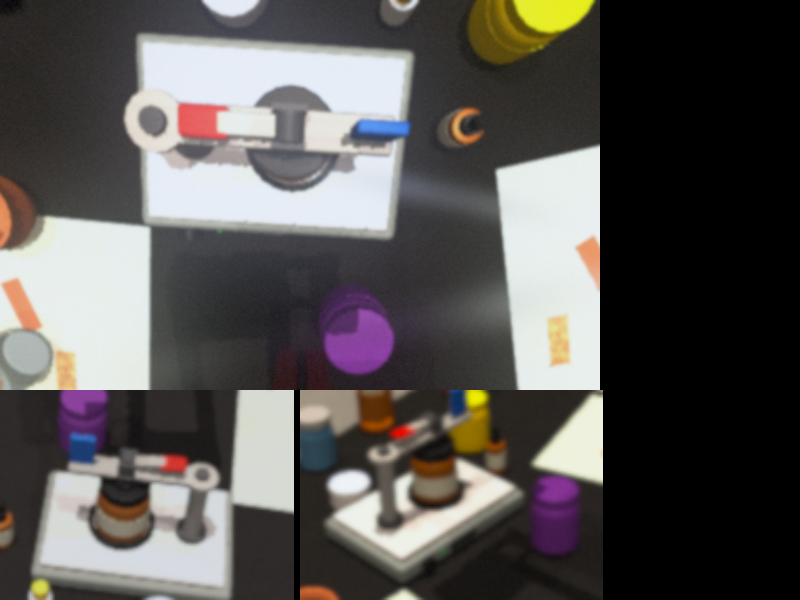

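The end view shows the lever lying flat along the strap, with the red grip at (203,121) next to the pivot (153,121). The strap is parallel to the shaker's edges over the jar, the bystanders are unmoved and the gripper is clear. I hand the job in.

```bash
python3 -c "
from plant import finish_job
print(finish_job())"
```

```text
the job is handed in; nothing more can be done
None
```

The strap lies over the jar against its stop, the cam lever is fully down on its stop, and I handed the job in at about 10 s with the arm clear; the last pictures showed the jar and bystanders in place, but no verdict came back.

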